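# Rack the seen samples by length and show the next one over the lit plate

## Task

Two black-capped specimen tubes have been looked at and stand loose on the bench: put each back in the rack, fully down, in the row of its own length (long with the long, short with the short). Then draw the yellow-capped tube out of the rack, turn it on its side, about level, and finish while holding it still in the gripper over the middle of the microscope's lit plate, roughly a hand's breadth (about 10 cm) above it and touching nothing else, so that it can be looked through from above. Leave the other tubes, the dishes and the jar where they are.

Things in the scene. Friction and masses are not known exactly. Their poses are not given: they have to be found in the camera images.
- rack: fixed blue rack, 112 (x) x 166 (y) x 30 mm high, origin under its centre. Two rows along y of three round blind holes, 28 mm wide, 22 mm deep, 2 mm chamfers, at y = -60, 0, +60 mm. Row at x = +33 mm: long tubes (yellow-capped and a black-capped one at the two ends, middle hole empty). Row at x = -33 mm: short tubes (two; hole at y = -60 mm empty)
- rack_hole1 (a point): centre of the mouth (30 mm above the bench) of the empty hole in the middle of the long tubes' row
- rack_hole3 (a point): centre of the mouth (30 mm above the bench) of the empty hole at the -y end of the short tubes' row
- yellow_tube_mid (a point): flat-bottomed glass tube, 25 mm diameter all the way up, 80 mm long with its flush 13 mm yellow push-in cap, a brown seed capsule inside; the sample to be looked at, standing at one end of the long row of the rack, 58 mm of it above the rack's top. This point is on its axis half-way up (40 mm above its foot); z runs from foot to cap; about 40 g
- loose_long_mid (a point): flat-bottomed glass tube, 25 mm diameter all the way up, 80 mm long with its flush 13 mm black push-in cap, a brown seed capsule inside; standing loose on the bench beside the rack. This point is on its axis half-way up (40 mm above its foot); z runs from foot to cap; about 40 g
- loose_short_mid (a point): flat-bottomed glass tube, 25 mm diameter all the way up, 55 mm long with its flush 13 mm black push-in cap, a brown seed capsule inside; standing loose on the bench beside the rack. This point is on its axis half-way up (27.5 mm above its foot); z runs from foot to cap; about 30 g
- lit_plate (a point): centre of the top of the lit round opal plate (100 mm, in a 160 mm black ring) on the white microscope base, 56 mm above the bench. x points to the column. The base is 54 mm high, 270 mm wide (y), x = -105 to +225 mm from here; a steel column at x = +185 mm rises to 390 mm above the bench, its head swung away beyond it, clear of the plate
- microscope: the whole fixed microscope; origin on the bench straight below the lit plate's centre, axes as lit_plate
- racked_long: black-capped 80 mm tube at the other end of the long row (origin at its foot); stays there
- racked_short_a: black-capped 55 mm tube in the +y end hole of the short row (origin at its foot); stays there
- racked_short_b: black-capped 55 mm tube in the middle hole of the short row (origin at its foot); stays there
- dish_far: clear dish with lid and yellow card, 90 mm across, 15 mm high, at the back of the bench; stays there
- dish_side: clear open dish with a white card, 90 mm across, 15 mm high, at the back right; stays there
- jar: amber jar with a black cap, 60 mm across, 85 mm high, at the back right; stays there

How it is judged:
On the way, in this order (a step that is already met when the one before it is completed fails the run):
1. both loose tubes stand fully down in the rows of their own length (x of loose_long_mid in the frame of rack between 0.027 and 0.039 m and y of loose_long_mid in the frame of rack between -0.07 and 0.07 m and z of loose_long_mid in the frame of rack below 0.052 m and angle between each of loose_long_mid, loose_short_mid's own z axis and vertical below 0.17 rad and x of loose_short_mid in the frame of rack between -0.039 and -0.027 m and y of loose_short_mid in the frame of rack between -0.07 and 0.07 m and z of loose_short_mid in the frame of rack below 0.0395 m), for 0.2 s.
2. the yellow-capped tube is drawn clear of the rack (z of yellow_tube_mid in the frame of rack above 0.075 m), for 0.1 s.
At the end, for the whole second after the job is handed in: Black-capped tubes upright (10 degrees), seated within 4 mm in the row of their length; yellow-capped tube held still by the fingers, within 25 degrees of level, its middle within 40 mm of the lit plate's centre seen from above and 45 to 160 mm above it, not touching the microscope (all of step 1 and horizontal distance between yellow_tube_mid and lit_plate below 0.04 m and z of yellow_tube_mid in the frame of lit_plate between 0.045 and 0.16 m and angle between yellow_tube_mid's own z axis and vertical between 1.13 and 2.01 rad and contact force between yellow_tube and the fingers above 0.5 N and contact force between yellow_tube and microscope below 0.05 N and linear speed of yellow_tube below 0.03 m/s); the arm keeps its last pose, push and grip.
It fails at once if a tube that was already in the rack (other than the yellow one) is shifted more than 15 mm or tipped more than 20 degrees (distance of any of racked_long, racked_short_a, racked_short_b from where it was at the start of the episode above 0.015 m or angle between any of racked_long, racked_short_a, racked_short_b's own z axis and vertical above 0.35 rad).
It fails at once if a dish or the jar is shifted more than 20 mm (distance of any of dish_far, dish_side, jar from where it was at the start of the episode above 0.02 m).
It also fails if it takes over 72 s, if anything falls off the work surface, if the arm or the gripper's body presses on something with over 40 N, if the wrist force passes 120 N, or if a joint passes its speed limit or range.

## Robot

A 6-joint arm with a two-finger parallel gripper is mounted at the origin on the work surface. World frame = base frame: x ahead of the robot, y to its left, z up, the work surface at z = 0. Lengths are in m, angles in rad, forces in N, time in s.
With the tool pointing down it reaches from about 0.35 to 0.975 m from the base axis. Payload 4.9 kg.
Tool frame: the origin (TCP) lies midway between the tips of the shut fingers; the grasp point (between the pads) lies 19 mm behind it; z points along the fingers, y is the line along which they close (so a half turn about z gives the same grasp; the last joint's range is limited). The gripper opens to 85 mm and grips with 20 to 120 N. Pads are 22 mm wide; open, the fingers measure 114 mm over their backs; the gripper's body (76 mm by 85 mm) begins 54 mm behind the grasp point. The pads swing forward as they close: fully open they stand 13 mm farther back than shut.
Start: joints at [1.199, 0.053, 1.613, -0, 1.476, -0.119], TCP at [0.156, 0.605, 0.231] pointing down, gripper open.
Joint ranges: [-3.01, 3.01], [-1.01, 2.22], [0.06, 2.58], [-1.02, 4.17], [0.09, 2.62], [-3.14, 3.14]. Speed limits (rad/s): [2.57, 2.57, 3.14, 3.14, 3.14, 3.14].

## Interface

Orientations are given as a unit quaternion [w, x, y, z].
In Python, from plant import * gives the robot as it stands.
- The arm moves only by the tool jog_arm, never from a script. Its argument "targets" is a list of rows, each a list of 3 entries, a list of its own where there are three numbers: the shift along the tool's x, y, z in units of 25 mm (1.0 is 25 mm), then the turn, a rotation vector about the tool's x, y, z in units of 8 degrees (1.0 is 8 degrees), then the opening in per cent of the stroke, from 0 (shut) to 100 (fully open). A call has 1 to 8 rows; each row is the pose to reach, as a shift and turn from the pose commanded when the call began, along the tool's axes at that moment; what a row does not reach only later rows make up. A row lasts 1/8 s, in which the tool goes at most 62.5 mm and 10.7 degrees, less where a joint would pass 70% of its speed; a pose out of reach is approached as far as the arm can. A call with a gripper value outside its range is refused whole. The fingers move at their own pace and stop on an object; the grip force is fixed at half the most. Time passes only in rows, so rows that repeat a pose let the fingers close. It gives the time, the measured TCP pose, the force, the opening and the grip force at its end, in the units of the state.
- state(): the state, without advancing time (a new reading comes with each control period).
- grab_frame(name): name is "scene" or "top"; returns (picture, depth): 420x560x3 uint8, red, green, blue; 420x560 float32, m along the optical axis (not along the pixel's ray), 0 where there is no reading.
- camera_params(name): a dict with "fovy" (degrees; the focal length in pixels is half the picture's height over the tangent of half this angle, whatever the lens; pixels are square), "cx", "cy" (the principal point, pixels), "rvec" (rotation vector, rad) and "tvec" (3), from world to camera coordinates, as OpenCV has them. Camera axes: x right, y down, z forward; pixel columns grow to the right and rows downward; lengths in m; the calibration is good to about 2 mm. A picture is of the moment at which its call begins. camera_params takes no time and is no camera call.
- job_done(): hands the job in; it is judged then, once.
The state is a dict: "time": time; "joint_pos": joint angles; "joint_vel": joint speeds; "joint_efforts": joint torques, N m; "tool_pos": TCP position; "tool_rot": TCP orientation; "contact_force": force on the tool from outside, world axes, zero at the start; "ft_torque": the same for the moment, N m; "gripper_width": opening from 0.0 (shut) to 1.0 (fully open); "grasp_force": force on a finger pad.
Only numpy, scipy, OpenCV 4.12 (cv2) and the standard library are available. Lean on these libraries where they do the work, as an engineer would, in place of code of your own. Each camera call takes 0.05 s, during which the arm holds its last target. There are 200 camera calls.

## Working session

There is one attempt and no reset: what is moved stays moved. The work goes in short steps, Python scripts to look and compute and a tool call to move; the robot and the scene stay as the last step left them, time stands still between calls to the robot, and variables do not carry over. Pictures are saved under pics/ and viewed, at most 10 in all, crops included, and the job is handed in when it is done.

Besides the shell and the picture viewer there is one more tool, called after "Call:" in YAML: its name, and indented under it one key for each argument. jog_arm: Moves the arm, as the interface text tells. Its arguments: {"type":"object","properties":{"targets":{"type":"array"}},"required":["targets"]}

```bash
mkdir -p pics; ls; cat > h.py <<'E'
from plant import *
import numpy as np, cv2
from scipy.spatial.transform import Rotation as R
def look(n,fn=None):
    p,d=grab_frame(n)
    if fn: cv2.imwrite('pics/'+fn,p[:,:,::-1])
    c=camera_params(n); f=p.shape[0]/2/np.tan(np.radians(c['fovy'])/2)
    v,u=np.mgrid[:p.shape[0],:p.shape[1]]
    P=np.stack([(u-c['cx'])/f*d,(v-c['cy'])/f*d,d],-1)
    M=cv2.Rodrigues(np.array(c['rvec'],float))[0]
    W=(P-np.array(c['tvec']).ravel())@M
    W[d==0]=np.nan
    return p,d,W
E
python3 - <<'E'
from h import *
for n in('scene','top'):
    p,d,W=look(n,n+'1.png'); np.savez(n+'1.npz',p=p,d=d,W=W); print(camera_params(n))
print(state())
E
```

```text
pics
{'fovy': 54.99328844990087, 'cx': 275.35980029697646, 'cy': 208.32308217567947, 'rvec': array([ 1.37392293,  2.04994203, -0.97749501]), 'tvec': array([ 0.29793163, -0.28739658,  1.41581875])}
{'fovy': 50.59418568213488, 'cx': 279.8502448175416, 'cy': 211.47627318721047, 'rvec': array([ 2.18168832, -2.17970092,  0.10810287]), 'tvec': array([-0.06192246,  0.61175805,  1.24299862])}
{'time': 0.1, 'joint_pos': array([ 1.19900825e+00,  5.33155761e-02,  1.61414878e+00,  1.15109921e-05,
        1.47602134e+00, -1.18993585e-01]), 'joint_vel': array([ 0.00068529, -0.00131643, -0.00264076, -0.00119032, -0.00140541,
       -0.00056765]), 'joint_efforts': array([ 5.06680317e-05, -3.94898450e+01, -3.71366429e+01, -1.68007459e-04,
        3.84520637e-03,  2.53303051e-05]), 'tool_pos': array([0.15610474, 0.60460687, 0.23017536]), 'tool_rot': array([-2.35500113e-04,  1.26061446e-01,  9.92021984e-01, -9.16770041e-04]), 'contact_force': array([-0.10383029, -0.65240232,  0.47694039]), 'ft_torque': array([-0.02299308, -0.00336543, -0.03120301]), 'grasp_force': 0.0, 'gripper_width': 1.0000720046308873}
```

View pics/top1.png

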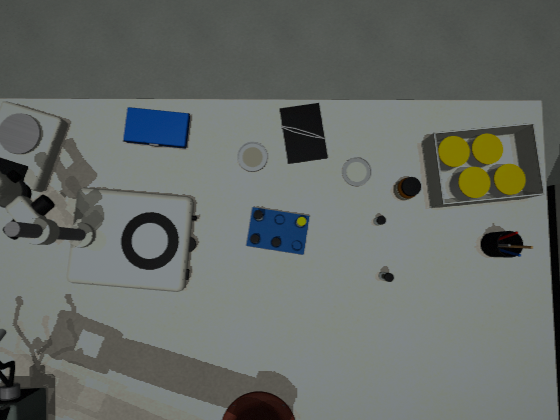

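View pics/scene1.png

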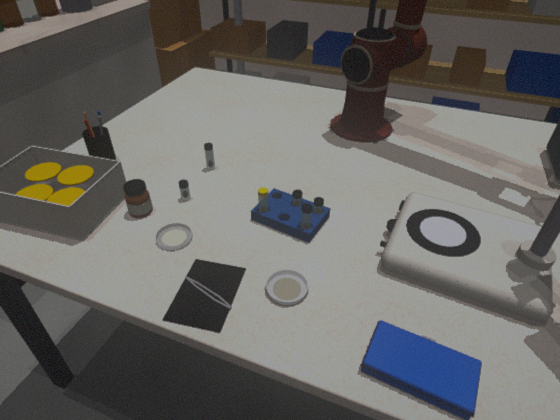

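The top view shows the rack at (278,230), with the yellow cap at (301,221) and racked black caps at (259,214), (255,238) and (276,242). The empty holes are at (280,219) and (296,246). The loose tubes are at (380,220) and (387,277), and the lit plate is at (150,240). Next I'll measure all of these.

```bash
python3 - <<'E'
from h import *
z=np.load('top1.npz');p,d,W=z['p'],z['d'],z['W']
g=p.astype(int).sum(2)
def cl(n,u,v,r,zmin,zmax):
    s=np.s_[v-r:v+r+1,u-r:u+r+1]; w=W[s].reshape(-1,3); m=(w[:,2]>zmin)&(w[:,2]<zmax); q=w[m]
    if len(q)<3: print(n,len(q),np.nanmax(w[:,2]));return
    (c,s2,a)=cv2.minAreaRect(q[:,:2].astype(np.float32)*1000)
    print(n,len(q),q.mean(0).round(4),'rect c',np.round(c,1),'size',np.round(s2,1),round(a,1),'z',np.nanmedian(q[:,2]).round(4),q[:,2].max().round(4))
for n,u,v in [('yel',301,221),('blkL',259,214),('sA',255,238),('sB',276,242)]:
    r=8; cl(n,u,v,r,.05,.12)
for n,u,v in [('loose1',380,220),('loose2',387,277)]: cl(n,u,v,12,.045,.1)
cl('rack',278,230,40,.024,.036)
cl('plate',150,240,18,.04,.07); cl('hole1',280,219,4,-.01,.02); cl('hole3',296,246,4,-.01,.02)
cl('jar',407,187,16,.07,.1)
# ring ellipse
m=((g<200)&(W[...,2]>.045)&(W[...,2]<.07)); m[:, :115]=0; m[:,185:]=0; m[:205]=0;m[280:]=0
cl2=W[m]; (c,rr)=cv2.minEnclosingCircle(cl2[:,:2].astype(np.float32)); print('ring',c,rr,cl2.mean(0))
# table level, microscope edges
print('table',np.nanmedian(W[300:330,330:360,2]))
s=(W[...,2]>.04)&(W[...,2]<.062); s[:,:60]=0;s[:,200:]=0;s[:180]=0;s[300:]=0
print('base',cv2.minAreaRect(W[s][:,:2].astype(np.float32)))
z=np.load('scene1.npz');p,d,W2=z['p'],z['d'],z['W']
def near(n,u,v,r,lo,hi):
    w=W2[v-r:v+r+1,u-r:u+r+1].reshape(-1,3);q=w[(w[:,2]>lo)&(w[:,2]<hi)];print(n,len(q),q.mean(0).round(4),q.min(0).round(4),q.max(0).round(4))
near('scene loose long',209,156,16,.012,.1); near('short',184,189,14,.012,.1); near('yel',263,195,7,.06,.1)
near('rack',290,213,40,.027,.033)
E
```

```text
yel 72 [ 0.5804 -0.1172  0.0847] rect c [ 580.3 -117.7] size [22.8 23.9] 0.9 z 0.0867 0.092
blkL 75 [5.983e-01 1.000e-04 8.360e-02] rect c [5.984e+02 1.000e-01] size [22.7 23.2] 45.1 z 0.0863 0.0915
sA 64 [0.5344 0.0106 0.0621] rect c [535.   10.6] size [22.1 22.3] 0.8 z 0.0622 0.0664
sB 59 [ 0.5247 -0.0482  0.0615] rect c [524.1 -47.7] size [22.1 22.2] 0.6 z 0.0615 0.0673
loose1 63 [ 0.5866 -0.3442  0.0533] rect c [ 587.  -344.4] size [22. 24.] 41.8 z 0.0536 0.058
loose2 92 [ 0.4294 -0.3542  0.0736] rect c [ 428.6 -356.7] size [25.  23.1] 66.0 z 0.0779 0.084
rack 1769 [ 0.557  -0.0537  0.0288] rect c [557.9 -53.6] size [166.  112.1] 81.3 z 0.0288 0.036
plate 1365 [0.5295 0.2991 0.0547] rect c [529.7 299. ] size [100.3 103.4] 0.3 z 0.0547 0.0631
hole1 64 [ 0.5917 -0.06    0.0075] rect c [591.8 -60.6] size [23.8 20.4] 0.1 z 0.0074 0.0152
hole3 64 [ 0.5155 -0.1085  0.0071] rect c [ 515.1 -108.3] size [20.3 23.3] 0.1 z 0.007 0.0175
jar 305 [ 0.6777 -0.4211  0.0832] rect c [ 678.6 -422. ] size [51.8 52.3] 49.2 z 0.0834 0.0906
ring (0.5288570523262024, 0.3012215495109558) 0.08062136918306351 [0.52786867 0.30025899 0.05390107]
table -0.00127350360968995
base ((0.5328054428100586, 0.35730138421058655), (0.33103299140930176, 0.26680490374565125), 85.20049285888672)
scene loose long 194 [ 0.4366 -0.3513  0.0506] [ 0.4204 -0.3668  0.0126] [ 0.4447 -0.3422  0.0803]
short 156 [ 0.5944 -0.3388  0.0381] [ 0.5793 -0.3551  0.0121] [ 0.603  -0.3301  0.0562]
yel 130 [ 0.5887 -0.1145  0.0779] [ 0.5701 -0.1268  0.0606] [ 0.5964 -0.104   0.0888]
rack 1165 [ 0.5668 -0.0514  0.0289] [ 0.4913 -0.1423  0.027 ] [0.6285 0.0381 0.0328]
```

Call:
jog_arm:
  targets:
    - [[-13.8, -11.1, 0], [0, 0, 10.5], 60]
    - [[-13.8, -11.1, 0], [0, 0, 10.5], 60]
    - [[-13.8, -11.1, 0], [0, 0, 10.5], 60]
    - [[-13.8, -11.1, 0], [0, 0, 10.5], 60]
    - [[-13.8, -11.1, 0], [0, 0, 10.5], 60]
    - [[-13.8, -11.1, 0], [0, 0, 10.5], 60]
    - [[-13.8, -11.1, 0], [0, 0, 10.5], 60]
    - [[-13.8, -11.1, 0], [0, 0, 10.5], 60]

```text
time: 1.1
tool_pos: [0.4226, 0.2469, 0.2309]
tool_rot: [0.0, 0.761, 0.649, -0.0]
contact_force: [0.2, 0.5, 0.6]
gripper_width: 0.599
grasp_force: 0.0
```

```bash
cat >> h.py <<'E'
def go(*pts,yaw=-8.7):
    "shifts in tool units to each world point, and the turn that gets closing axis (tool y) to yaw with tool down"
    s=state(); q=s['tool_rot']; r=R.from_quat([q[1],q[2],q[3],q[0]])
    y=np.radians(yaw); Y=np.array([np.cos(y),np.sin(y),0]);Z=np.array([0,0,-1.]);X=np.cross(Y,Z)
    T=R.from_matrix(np.c_[X,Y,Z])
    print('t',round(s['time'],2),'pos',s['tool_pos'].round(4),'j',s['joint_pos'].round(2),'w',round(s['gripper_width'],3),'F',s['contact_force'].round(1))
    print('turn',(np.degrees((r.inv()*T).as_rotvec())/8).round(2))
    for p in pts: print(p,(r.inv().apply(np.array(p)-s['tool_pos'])/.025).round(2))
E
python3 -c "
from h import *
go((.43,-.356,.23),(.43,-.356,.12))"
```

```text
t 1.1 pos [0.4226 0.2469 0.2309] j [ 0.38 -0.28  1.92 -0.    1.5   0.54] w 0.599 F [0.2 0.5 0.6]
turn [-0.    0.01 -0.05]
(0.43, -0.356, 0.23) [-23.76   4.12   0.06]
(0.43, -0.356, 0.12) [-23.76   4.12   4.46]
```

Call:
jog_arm:
  targets:
    - [[-12, 2, 0], [0, 0, 0], 60]
    - [[-12, 2, 0], [0, 0, 0], 60]
    - [[-12, 2, 0], [0, 0, 0], 60]
    - [[-12, 2, 0], [0, 0, 0], 60]
    - [[-12, 2, 0], [0, 0, 0], 60]
    - [[-12, 2, 0], [0, 0, 0], 60]

```text
time: 1.85
tool_pos: [0.4256, -0.0568, 0.2309]
tool_rot: [-0.0, 0.76, 0.65, -0.0]
contact_force: [0.1, -0.2, 1.0]
gripper_width: 0.602
grasp_force: 0.0
```

Call:
jog_arm:
  targets:
    - [[-11.76, 2.12, 0], [0, 0, 0], 60]
    - [[-11.76, 2.12, 0], [0, 0, 0], 60]
    - [[-11.76, 2.12, 0], [0, 0, 0], 60]
    - [[-11.76, 2.12, 0], [0, 0, 0], 60]
    - [[-11.76, 2.12, 0], [0, 0, 0], 60]
    - [[-11.76, 2.12, 4.4], [0, 0, 0], 60]
    - [[-11.76, 2.12, 4.4], [0, 0, 0], 60]
    - [[-11.76, 2.12, 4.4], [0, 0, 0], 60]

```text
time: 2.85
tool_pos: [0.4332, -0.3487, 0.116]
tool_rot: [-0.005, 0.757, 0.653, -0.0]
contact_force: [0.3, -0.2, -0.2]
gripper_width: 0.601
grasp_force: 0.0
```

```bash
python3 -c "
from h import *
p,d,W=look('scene'); cv2.imwrite('pics/s2.png',cv2.resize(p[90:240,130:290,::-1],None,fx=4,fy=4))
go((.43,-.356,.12),(.43,-.356,.035))"
```

```text
t 2.9 pos [ 0.4349 -0.3506  0.1197] j [-0.81 -0.01  1.87  0.    1.29 -0.67] w 0.601 F [ 0.2 -0.3  0.8]
turn [-0.02 -0.02  0.04]
(0.43, -0.356, 0.12) [-0.24 -0.16 -0.01]
(0.43, -0.356, 0.035) [-0.25 -0.15  3.39]
```

View pics/s2.png

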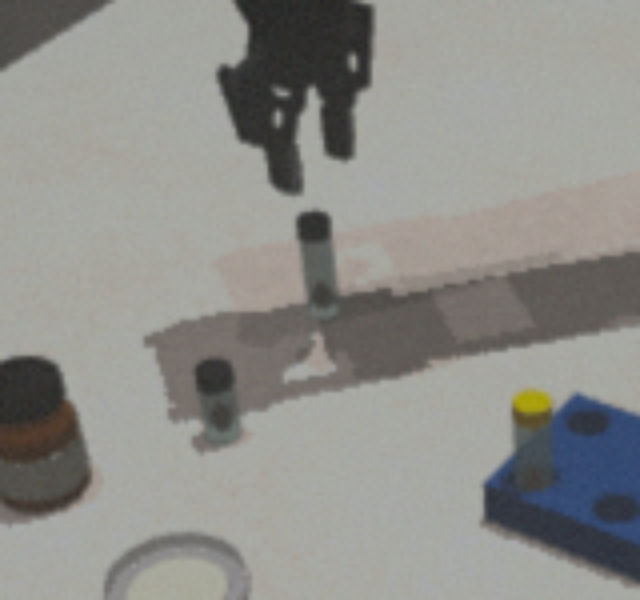

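The gripper is straight above the long tube: the fingers straddle the cap at crop (314,225). Next I descend and close.

Call:
jog_arm:
  targets:
    - [[0, 0, 2], [0, 0, 0], 60]
    - [[0, 0, 3.4], [0, 0, 0], 60]
    - [[0, 0, 3.4], [0, 0, 0], 60]
    - [[0, 0, 3.4], [0, 0, 0], 60]
    - [[0, 0, 3.4], [0, 0, 0], 0]
    - [[0, 0, 3.4], [0, 0, 0], 0]
    - [[0, 0, 3.4], [0, 0, 0], 0]
    - [[0, 0, 3.4], [0, 0, 0], 0]

```text
time: 3.9
tool_pos: [0.4364, -0.3538, 0.0388]
tool_rot: [0.002, 0.758, 0.653, 0.0]
contact_force: [-0.6, 1.6, 7.3]
gripper_width: 0.275
grasp_force: 58.4
```

Call:
jog_arm:
  targets:
    - [[0, 0, 0], [0, 0, 0], 0]
    - [[0, 0, 0], [0, 0, 0], 0]
    - [[0, 0, -5], [0, 0, 0], 0]
    - [[0, 0, -5], [0, 0, 0], 0]
    - [[0, 0, -5], [0, 0, 0], 0]
    - [[0, 0, -5], [0, 0, 0], 0]
    - [[0, 0, -5], [0, 0, 0], 0]
    - [[0, 0, -5], [0, 0, 0], 0]

```text
time: 4.9
tool_pos: [0.4344, -0.3517, 0.1593]
tool_rot: [-0.002, 0.757, 0.653, -0.0]
contact_force: [0.2, -0.6, -0.9]
gripper_width: 0.28
grasp_force: 58.9
```

```bash
python3 -c "
from h import *
p,d,W=look('scene'); cv2.imwrite('pics/s3.png',cv2.resize(p[70:220,130:290,::-1],None,fx=4,fy=4))
go((.5897,-.0586,.16),(.5897,-.0586,.043))"
```

```text
t 4.95 pos [ 0.4346 -0.3519  0.1596] j [-0.81 -0.05  1.83 -0.    1.36 -0.67] w 0.275 F [-0.1 -0.7 -0.4]
turn [-0.02 -0.01  0.03]
(0.5897, -0.0586, 0.16) [12.52  4.41 -0.  ]
(0.5897, -0.0586, 0.043) [12.51  4.42  4.68]
```

View pics/s3.png

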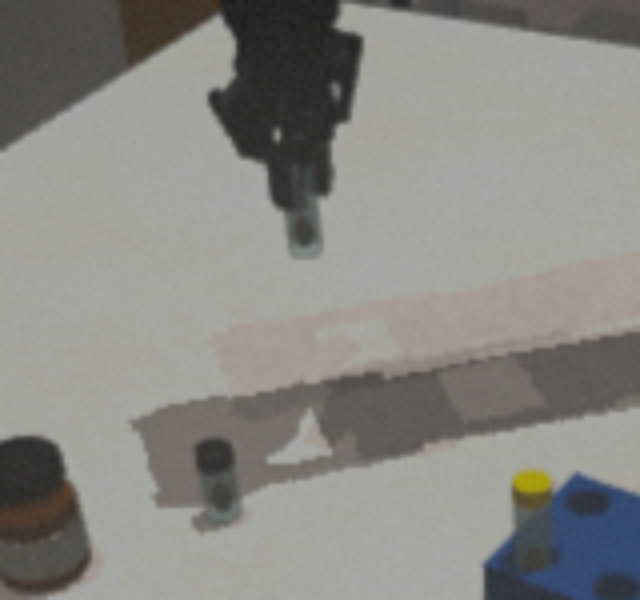

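Call:
jog_arm:
  targets:
    - [[12.5, 4.4, 0], [0, 0, 0], 0]
    - [[12.5, 4.4, 0], [0, 0, 0], 0]
    - [[12.5, 4.4, 0], [0, 0, 0], 0]
    - [[12.5, 4.4, 0], [0, 0, 0], 0]
    - [[12.5, 4.4, 0], [0, 0, 0], 0]
    - [[12.5, 4.4, 0], [0, 0, 0], 0]
    - [[12.5, 4.4, 0], [0, 0, 0], 0]
    - [[12.5, 4.4, 0], [0, 0, 0], 0]

```text
time: 5.95
tool_pos: [0.5895, -0.061, 0.1609]
tool_rot: [-0.0, 0.758, 0.652, -0.001]
contact_force: [1.3, 0.0, -0.3]
gripper_width: 0.275
grasp_force: 58.9
```

```bash
cat >> h.py <<'E'
def axis(W,c,lo,hi,rad=.03):
    "axis xy of an upright 25 mm tube from its visible side surface near c, zs lo..hi: fit circle of known radius"
    from scipy.optimize import least_squares
    m=(np.hypot(W[...,0]-c[0],W[...,1]-c[1])<rad)&(W[...,2]>lo)&(W[...,2]<hi)
    q=W[m][:,:2]
    cam=camera_params('scene'); M=cv2.Rodrigues(np.array(cam['rvec']))[0]; cp=-M.T@np.array(cam['tvec'])
    f=least_squares(lambda x:np.hypot(*(q-x).T)-.0125,np.array(c[:2])-0.0,loss='soft_l1',f_scale=.002)
    v=cp[:2]-f.x; v/=np.linalg.norm(v); n=np.array([-v[1],v[0]])
    s=(q-f.x)@n
    mid=f.x+n*(np.percentile(s,2)+np.percentile(s,98))/2
    print('axis fit',f.x.round(4),'edge-mid',mid.round(4),'width',np.ptp(s).round(4),'n',len(q),'lat dir',n.round(2)); return f.x,mid
E
python3 -c "
from h import *
s=state(); 
p,d,W=look('scene','s4.png'); t=s['tool_pos']; np.save('s4.npy',W)
axis(W,t,t[2]-.033,t[2]-.008)
axis(W,(.5807,-.1178),.04,.085)
go((.5897,-.0586,.16),(.5897,-.0586,.043))"
```

```text
axis fit [ 0.5888 -0.064 ] edge-mid [ 0.5891 -0.0647] width 0.023 n 98 lat dir [-0.36  0.93]
axis fit [ 0.5821 -0.1171] edge-mid [ 0.5824 -0.1179] width 0.0227 n 145 lat dir [-0.41  0.91]
t 6.0 pos [ 0.5895 -0.0612  0.161 ] j [-0.23  0.03  1.76 -0.    1.36 -0.08] w 0.279 F [ 0.1 -0.3 -0.3]
turn [-0.    0.    0.01]
(0.5897, -0.0586, 0.16) [ 0.1  -0.01  0.04]
(0.5897, -0.0586, 0.043) [ 0.11 -0.    4.72]
```

View pics/s4.png

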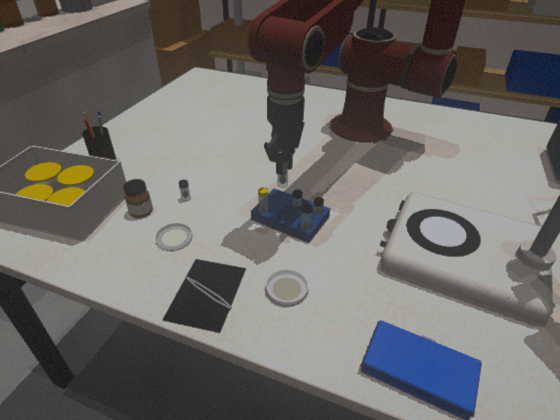

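The tube hangs upright over the middle hole at about (283,185). It sits about 6 mm toward the yellow tube, so I correct that and lower it.

Call:
jog_arm:
  targets:
    - [[0.24, 0.04, 0], [0, 0, 0], 0]
    - [[0.24, 0.04, 1.5], [0, 0, 0], 0]
    - [[0.24, 0.04, 3.0], [0, 0, 0], 0]
    - [[0.24, 0.04, 3.4], [0, 0, 0], 0]
    - [[0.24, 0.04, 3.4], [0, 0, 0], 0]
    - [[0.24, 0.04, 3.8], [0, 0, 0], 0]
    - [[0.24, 0.04, 4.0], [0, 0, 0], 0]
    - [[0.24, 0.04, 4.0], [0, 0, 0], 0]

```text
time: 7.0
tool_pos: [0.5923, -0.054, 0.0617]
tool_rot: [0.0, 0.758, 0.653, 0.0]
contact_force: [0.5, 0.7, -0.1]
gripper_width: 0.278
grasp_force: 59.5
```

```bash
python3 -c "
from h import *
go((.5912,-.055,.043))
p,d,W=look('scene','s5.png')
s=state();t=s['tool_pos'];axis(W,t,.04,.075)
cv2.imwrite('pics/s5.png',cv2.resize(p[140:260,220:360,::-1],None,fx=4,fy=4))
"
```

```text
t 7.0 pos [ 0.5923 -0.054   0.0617] j [-0.22  0.14  1.81  0.    1.18 -0.07] w 0.278 F [ 0.5  0.7 -0.1]
turn [ 0.01 -0.    0.03]
(0.5912, -0.055, 0.043) [-0.05 -0.04  0.75]
axis fit [ 0.5937 -0.0559] edge-mid [ 0.5924 -0.0523] width 0.0354 n 109 lat dir [-0.35  0.94]
```

View pics/s5.png

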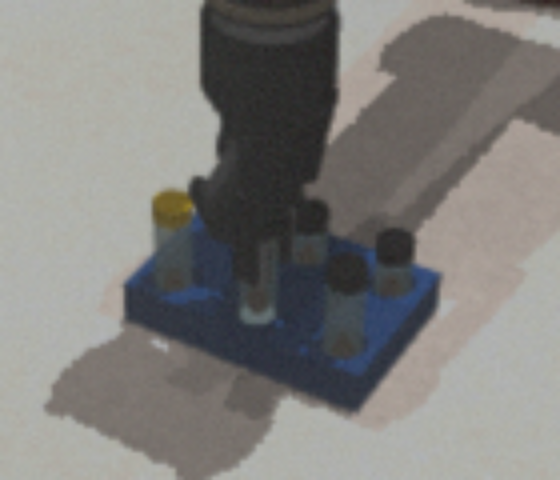

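Call:
jog_arm:
  targets:
    - [[-0.03, -0.02, 0.2], [0, 0, 0], 0]
    - [[-0.03, -0.02, 0.4], [0, 0, 0], 0]
    - [[-0.03, -0.02, 0.55], [0, 0, 0], 0]
    - [[-0.03, -0.02, 0.55], [0, 0, 0], 0]

```text
time: 7.55
tool_pos: [0.5913, -0.0545, 0.0473]
tool_rot: [-0.0, 0.757, 0.653, -0.0]
contact_force: [-1.1, -0.6, -0.1]
gripper_width: 0.278
grasp_force: 59.7
```

Call:
jog_arm:
  targets:
    - [[0, 0, 0.1], [0, 0, 0], 0]
    - [[0, 0, 0.1], [0, 0, 0], 0]
    - [[0, 0, 0.1], [0, 0, 0], 52]
    - [[0, 0, 0.1], [0, 0, 0], 52]
    - [[0, 0, 0.1], [0, 0, 0], 52]
    - [[0, 0, 0], [0, 0, 0], 52]
    - [[0, 0, -1.5], [0, 0, 0], 52]
    - [[0, 0, -3], [0, 0, 0], 52]

```text
time: 8.55
tool_pos: [0.5909, -0.0545, 0.1229]
tool_rot: [-0.001, 0.757, 0.653, -0.0]
contact_force: [0.6, 0.1, 0.4]
gripper_width: 0.518
grasp_force: 0.0
```

Call:
jog_arm:
  targets:
    - [[0, 0, -1.2], [0, 0, 0], 52]
    - [[0, 0, -1.2], [0, 0, 0], 52]
    - [[-11, 1.8, -1.2], [0, 0, 0], 52]
    - [[-11, 1.8, -1.2], [0, 0, 0], 52]
    - [[-11, 1.8, -1.2], [0, 0, 0], 52]
    - [[-11, 1.8, -1.2], [0, 0, 0], 60]
    - [[-11, 1.8, -1.2], [0, 0, 0], 60]
    - [[-11, 1.8, -1.2], [0, 0, 0], 60]

```text
time: 9.55
tool_pos: [0.5945, -0.3343, 0.1508]
tool_rot: [-0.001, 0.758, 0.652, -0.0]
contact_force: [0.7, -0.4, -1.1]
gripper_width: 0.601
grasp_force: 0.0
```

```bash
python3 -c "
from h import *
p,d,W=look('scene','s6.png')
axis(W,(.591,-.058),.04,.08)
axis(W,(.582,-.117),.04,.08)
axis(W,(.5885,-.3435),.008,.048)
m=(np.hypot(W[...,0]-.591,W[...,1]+.058)<.025);print('top z',np.nanpercentile(W[m][:,2],[95,99,100]))
m=(np.hypot(W[...,0]-.582,W[...,1]+.117)<.025);print('yel z',np.nanpercentile(W[m][:,2],[95,99,100]))
go((.588,-.344,.13),(.588,-.344,.027))
"
```

```text
axis fit [ 0.591  -0.0575] edge-mid [ 0.591  -0.0577] width 0.0244 n 141 lat dir [-0.35  0.94]
axis fit [ 0.582  -0.1171] edge-mid [ 0.5824 -0.118 ] width 0.0226 n 125 lat dir [-0.41  0.91]
axis fit [ 0.5879 -0.344 ] edge-mid [ 0.5878 -0.3439] width 0.0242 n 115 lat dir [-0.61  0.79]
top z [0.08691959 0.08785123 0.08838742]
yel z [0.08673666 0.08759549 0.08869373]
t 9.6 pos [ 0.5947 -0.3328  0.151 ] j [-0.62  0.24  1.54  0.    1.36 -0.47] w 0.597 F [ 0.6 -0.4  0. ]
turn [-0.01 -0.01  0.02]
(0.588, -0.344, 0.13) [-0.49 -0.2   0.84]
(0.588, -0.344, 0.027) [-0.49 -0.19  4.96]
```

The long tube is seated: its top is level with the yellow one at 88 mm. Next is the short tube.

Call:
jog_arm:
  targets:
    - [[-0.5, -0.2, 0], [0, 0, 0], 60]
    - [[-0.5, -0.2, 1.5], [0, 0, 0], 60]
    - [[-0.5, -0.2, 2.8], [0, 0, 0], 60]
    - [[-0.5, -0.2, 2.8], [0, 0, 0], 60]
    - [[-0.5, -0.2, 2.8], [0, 0, 0], 60]

```text
time: 10.22
tool_pos: [0.5892, -0.3447, 0.084]
tool_rot: [0.001, 0.757, 0.653, 0.0]
contact_force: [0.1, -0.1, 1.2]
gripper_width: 0.6
grasp_force: 0.0
```

```bash
python3 -c "
from h import *
go((.588,-.344,.027))
"
```

```text
t 10.22 pos [ 0.5892 -0.3447  0.084 ] j [-0.64  0.31  1.58 -0.    1.25 -0.49] w 0.6 F [ 0.1 -0.1  1.2]
turn [0.01 0.01 0.03]
(0.588, -0.344, 0.027) [ 0.02 -0.05  2.28]
```

Call:
jog_arm:
  targets:
    - [[0, 0, 1.5], [0, 0, 0], 60]
    - [[0, 0, 2.2], [0, 0, 0], 60]
    - [[0, 0, 2.2], [0, 0, 0], 60]
    - [[0, 0, 2.2], [0, 0, 0], 60]
    - [[0, 0, 2.2], [0, 0, 0], 0]
    - [[0, 0, 2.2], [0, 0, 0], 0]
    - [[0, 0, 2.2], [0, 0, 0], 0]
    - [[0, 0, 2.2], [0, 0, 0], 0]

```text
time: 11.22
tool_pos: [0.5892, -0.3455, 0.0291]
tool_rot: [0.001, 0.757, 0.653, 0.0]
contact_force: [-0.6, 0.9, 5.9]
gripper_width: 0.277
grasp_force: 58.8
```

Call:
jog_arm:
  targets:
    - [[0, 0, 0], [0, 0, 0], 0]
    - [[0, 0, 0], [0, 0, 0], 0]
    - [[0, 0, 0], [0, 0, 0], 0]

```text
time: 11.6
tool_pos: [0.5893, -0.3455, 0.0292]
tool_rot: [0.001, 0.757, 0.653, 0.0]
contact_force: [-0.8, 1.3, 5.9]
gripper_width: 0.275
grasp_force: 58.8
```

Call:
jog_arm:
  targets:
    - [[0, 0, -2.5], [0, 0, 0], 0]
    - [[0, 0, -4.4], [0, 0, 0], 0]
    - [[4, 0, -4.4], [0, 0, 0], 0]
    - [[8.8, -4.2, -4.4], [0, 0, 0], 0]
    - [[8.8, -4.2, -4.4], [0, 0, 0], 0]
    - [[8.8, -4.2, -4.4], [0, 0, 0], 0]
    - [[8.8, -4.2, -4.4], [0, 0, 0], 0]
    - [[8.8, -4.2, -4.4], [0, 0, 0], 0]

```text
time: 12.6
tool_pos: [0.5172, -0.1118, 0.1376]
tool_rot: [0.0, 0.757, 0.653, 0.0]
contact_force: [0.3, 0.2, 0.1]
gripper_width: 0.276
grasp_force: 58.9
```

```bash
python3 -c "
from h import *
s=state(); 
p,d,W=look('scene','s7.png'); t=s['tool_pos']
axis(W,t,t[2]-.024,t[2]-.005)
cv2.imwrite('pics/s7.png',cv2.resize(p[100:250,220:360,::-1],None,fx=4,fy=4))
go((.5163,-.1079,.16),(.5163,-.1079,.035))
"
```

```text
axis fit [ 0.5168 -0.1105] edge-mid [ 0.5167 -0.1103] width 0.0223 n 60 lat dir [-0.38  0.93]
t 12.65 pos [ 0.5176 -0.1124  0.1379] j [-0.35 -0.1   1.92 -0.    1.32 -0.21] w 0.274 F [-0.2 -1.   0.1]
turn [0.01 0.   0.02]
(0.5163, -0.1079, 0.16) [ 0.17 -0.08 -0.88]
(0.5163, -0.1079, 0.035) [ 0.17 -0.08  4.12]
```

View pics/s7.png

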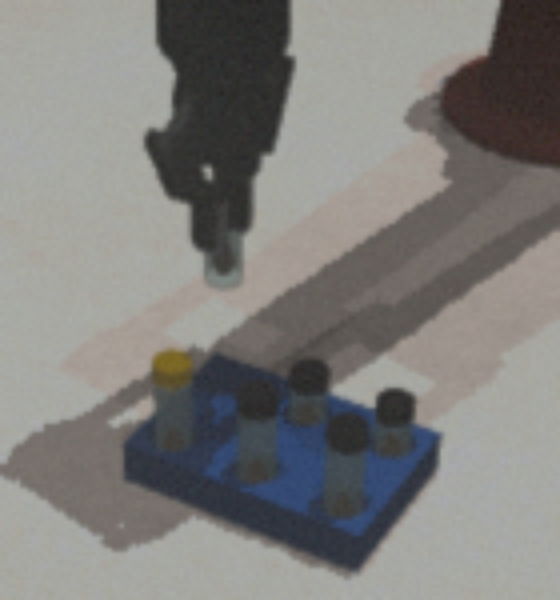

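The short tube hangs upright over the empty short-row hole. It needs a correction of about 3 mm before I lower it.

Call:
jog_arm:
  targets:
    - [[0.12, -0.03, 0], [0, 0, 0], 0]
    - [[0.12, -0.03, 1.5], [0, 0, 0], 0]
    - [[0.12, -0.03, 2.7], [0, 0, 0], 0]
    - [[0.12, -0.03, 2.7], [0, 0, 0], 0]
    - [[0.12, -0.03, 3.1], [0, 0, 0], 0]
    - [[0.12, -0.03, 3.4], [0, 0, 0], 0]
    - [[0.12, -0.03, 3.4], [0, 0, 0], 0]

```text
time: 13.52
tool_pos: [0.5168, -0.1087, 0.0525]
tool_rot: [-0.0, 0.758, 0.653, -0.0]
contact_force: [-0.3, 0.5, 0.4]
gripper_width: 0.271
grasp_force: 58.9
```

```bash
python3 -c "
from h import *
go((.5163,-.1088,.037))
"
```

```text
t 13.53 pos [ 0.5168 -0.1087  0.0525] j [-0.35  0.01  1.98  0.    1.16 -0.2 ] w 0.271 F [-0.3  0.5  0.4]
turn [-0.   -0.    0.03]
(0.5163, -0.1088, 0.037) [-0.01 -0.02  0.62]
```

Bottom is about 6 mm into the hole with no force. Continuing down.

Call:
jog_arm:
  targets:
    - [[0, 0, 0.2], [0, 0, 0], 0]
    - [[0, 0, 0.4], [0, 0, 0], 0]
    - [[0, 0, 0.55], [0, 0, 0], 0]
    - [[0, 0, 0.55], [0, 0, 0], 0]
    - [[0, 0, 0.55], [0, 0, 0], 0]

```text
time: 14.15
tool_pos: [0.5169, -0.1087, 0.0389]
tool_rot: [0.0, 0.757, 0.653, 0.0]
contact_force: [0.2, 0.3, 0.7]
gripper_width: 0.272
grasp_force: 58.9
```

Call:
jog_arm:
  targets:
    - [[0, 0, 0], [0, 0, 0], 52]
    - [[0, 0, 0], [0, 0, 0], 52]
    - [[0, 0, 0], [0, 0, 0], 52]
    - [[0, 0, -1.5], [0, 0, 0], 52]
    - [[0, 0, -3.6], [0, 0, 0], 52]
    - [[0, 0, -3.6], [0, 0, 0], 52]
    - [[0.04, 2.6, -3.6], [0, 0, 0], 52]
    - [[0.04, 2.6, -3.6], [0, 0, 0], 52]

```text
time: 15.15
tool_pos: [0.5822, -0.1173, 0.1258]
tool_rot: [-0.002, 0.757, 0.653, -0.001]
contact_force: [0.5, -0.2, -0.5]
gripper_width: 0.52
grasp_force: 0.0
```

```bash
python3 -c "
from h import *
p,d,W=look('scene','s8.png')
axis(W,(.5167,-.107),.04,.055)
def tz(n,x,y):
    m=(np.hypot(W[...,0]-x,W[...,1]-y)<.018);print(n,'top z',np.nanpercentile(W[m][:,2],[90,95,99]))
tz('short',.5167,-.107); tz('sB',.526,-.048); tz('sA',.535,.0106); tz('long',.591,-.0577)
go((.5815,-.1175,.12),(.5815,-.1175,.045))
"
```

```text
axis fit [ 0.5161 -0.1073] edge-mid [ 0.5162 -0.1075] width 0.0234 n 49 lat dir [-0.37  0.93]
short top z [0.21780848 0.22314361 0.22893658]
sB top z [0.46474654 0.46767147 0.47053544]
sA top z [0.061828   0.06265713 0.06308823]
long top z [0.44740807 0.4506731  0.453459  ]
t 15.2 pos [ 0.5815 -0.1172  0.1266] j [-0.32  0.07  1.78 -0.    1.3  -0.18] w 0.522 F [-0.2  0.3  0. ]
turn [-0.02 -0.    0.03]
(0.5815, -0.1175, 0.12) [-0.01  0.    0.26]
(0.5815, -0.1175, 0.045) [-0.01  0.01  3.26]
```

Call:
jog_arm:
  targets:
    - [[0, 0, 1.5], [0, 0, 0], 52]
    - [[0, 0, 3.2], [0, 0, 0], 52]
    - [[0, 0, 3.2], [0, 0, 0], 52]
    - [[0, 0, 3.2], [0, 0, 0], 52]
    - [[0, 0, 3.2], [0, 0, 0], 0]
    - [[0, 0, 3.2], [0, 0, 0], 0]
    - [[0, 0, 3.2], [0, 0, 0], 0]
    - [[0, 0, 3.2], [0, 0, 0], 0]

```text
time: 16.2
tool_pos: [0.583, -0.1179, 0.0516]
tool_rot: [0.002, 0.757, 0.653, 0.001]
contact_force: [-1.0, 0.0, 6.8]
gripper_width: 0.276
grasp_force: 58.8
```

```bash
python3 -c "
from h import *
p,d,W=look('scene')
def tz(n,x,y):
    m=(np.hypot(W[...,0]-x,W[...,1]-y)<.018)&(W[...,2]<.1);q=W[m][:,2];print(n,'top z',len(q),np.nanpercentile(q,[90,95,99]) if len(q) else '')
tz('short',.5167,-.107); tz('sB',.526,-.048); tz('sA',.535,.0106); tz('long',.591,-.0577)
cv2.imwrite('pics/s9.png',cv2.resize(p[140:260,220:360,::-1],None,fx=4,fy=4))
go((.5815,-.1175,.045))
"
```

```text
short top z 163 [0.06189249 0.06224156 0.0631662 ]
sB top z 175 [0.06186937 0.06293208 0.06346409]
sA top z 183 [0.06221455 0.0624347  0.06321558]
long top z 305 [0.08614186 0.0872691  0.08814233]
t 16.25 pos [ 0.583  -0.1179  0.0516] j [-0.32  0.16  1.82 -0.    1.16 -0.18] w 0.282 F [-0.7 -0.4  7.3]
turn [0.03 0.01 0.03]
(0.5815, -0.1175, 0.045) [ 0.01 -0.06  0.26]
```

View pics/s9.png

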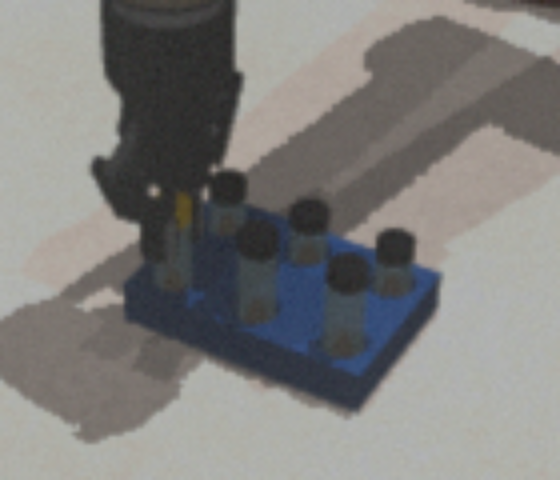

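All four black-capped tubes are level with their neighbours (63 mm short, 88 mm long), and the yellow tube is gripped. Now I lift it and test the tilt direction.

Call:
jog_arm:
  targets:
    - [[0, 0, -0.6], [0, 0, 0], 0]
    - [[0, 0, -1.5], [0, 0, 0], 0]
    - [[0, 0, -3.5], [0, 0, 0], 0]
    - [[0, 0, -6], [0, 0, 0], 0]
    - [[0, 0, -8.5], [0, 0, 0], 0]
    - [[0, 0, -9], [0, 0, 0], 0]
    - [[0, 0, -9], [0, 0, 0], 0]

```text
time: 17.12
tool_pos: [0.5816, -0.1174, 0.2754]
tool_rot: [0.001, 0.757, 0.653, 0.001]
contact_force: [0.4, -0.3, -0.6]
gripper_width: 0.277
grasp_force: 59.4
```

Call:
jog_arm:
  targets:
    - [[0, 0, 0], [0, 1.3, 0], 0]
    - [[0, 0, 0], [0, 2.5, 0], 0]
    - [[0, 0, 0], [0, 2.5, 0], 0]

```text
time: 17.5
tool_pos: [0.5794, -0.1187, 0.2694]
tool_rot: [-0.116, 0.747, 0.641, 0.13]
contact_force: [-0.3, -0.2, -0.0]
gripper_width: 0.276
grasp_force: 59.4
```

```bash
python3 -c "
from h import *
go((.529,.3,.27))
"
```

```text
t 17.5 pos [ 0.5794 -0.1187  0.2694] j [-0.48 -0.    1.64  0.33  1.63 -0.33] w 0.276 F [-0.3 -0.2 -0. ]
turn [-0.05 -2.51 -0.01]
(0.529, 0.3, 0.27) [15.26 -4.53  5.58]
```

Call:
jog_arm:
  targets:
    - [[2, -0.6, 0.7], [0, 1.2, 0], 0]
    - [[4, -1.2, 1.4], [0, 2.4, 0], 0]
    - [[6, -1.8, 2.1], [0, 3.6, 0], 0]
    - [[8, -2.4, 2.8], [0, 4.8, 0], 0]
    - [[10, -3, 3.5], [0, 6, 0], 0]
    - [[12, -3.6, 4.3], [0, 7.2, 0], 0]
    - [[13.2, -4, 4.8], [0, 7.8, 0], 0]
    - [[13.2, -4, 4.8], [0, 7.8, 0], 0]

```text
time: 18.5
tool_pos: [0.5308, 0.2477, 0.2698]
tool_rot: [-0.433, 0.571, 0.491, 0.495]
contact_force: [-0.8, -0.5, 0.1]
gripper_width: 0.276
grasp_force: 59.4
```

```bash
python3 -c "
from h import *
go((.529,.296,.27),(.529,.296,.156))
s=state();q=s['tool_rot'];print(R.from_quat([q[1],q[2],q[3],q[0]]).as_matrix().round(3))
"
```

```text
t 18.5 pos [0.5308 0.2477 0.2698] j [-0.21 -0.04  2.07  1.42  1.57 -0.46] w 0.276 F [-0.8 -0.5  0.1]
turn [-9.000e-02 -1.028e+01  1.000e-02]
(0.529, 0.296, 0.27) [ 0.26 -0.35  1.89]
(0.529, 0.296, 0.156) [-4.26 -0.31  2.5 ]
[[ 0.027  0.99   0.14 ]
 [ 0.132 -0.142  0.981]
 [ 0.991 -0.008 -0.134]]
```

Call:
jog_arm:
  targets:
    - [[0, -0.3, 1.2], [0, 0, 0], 0]
    - [[-1, -0.3, 2], [0, 0, 0], 0]
    - [[-2, -0.3, 2.3], [0, 0, 0], 0]
    - [[-3, -0.3, 2.4], [0, 0, 0], 0]
    - [[-3.8, -0.3, 2.4], [0, 0, 0], 0]
    - [[-3.8, -0.3, 2.4], [0, 0, 0], 0]
    - [[-3.8, -0.3, 2.4], [0, 0, 0], 0]
    - [[-3.8, -0.3, 2.4], [0, 0, 0], 0]

```text
time: 19.5
tool_pos: [0.5343, 0.2922, 0.1731]
tool_rot: [-0.429, 0.569, 0.492, 0.499]
contact_force: [-0.5, -0.4, 0.2]
gripper_width: 0.276
grasp_force: 59.4
```

```bash
python3 -c "
from h import *
p,d,W=look('scene','s10.png')
go((.529,.296,.165))
def tz(n,x,y):
    m=(np.hypot(W[...,0]-x,W[...,1]-y)<.018)&(W[...,2]<.1);q=W[m][:,2];print(n,'top z',len(q),np.nanpercentile(q,[90,95,99]) if len(q) else '')
tz('short',.5167,-.107); tz('sB',.526,-.048); tz('sA',.535,.0106); tz('long',.591,-.0577); tz('blk',.5984,0)
"
```

```text
t 19.55 pos [0.5342 0.2922 0.173 ] j [-0.11  0.15  2.08  1.49  1.46 -0.66] w 0.273 F [-0.6  0.8 -0.1]
turn [-1.00e-02 -1.03e+01  3.00e-02]
(0.529, 0.296, 0.165) [-0.3  -0.23  0.16]
short top z 163 [0.06194694 0.06292797 0.06368235]
sB top z 175 [0.06164821 0.06221119 0.06358732]
sA top z 185 [0.06181368 0.06248714 0.06291394]
long top z 300 [0.08639006 0.0872025  0.08795016]
blk top z 324 [0.0867289  0.08726816 0.08827645]
```

View pics/s10.png

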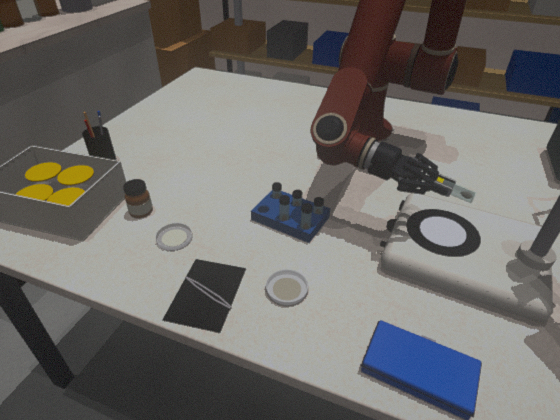

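The tube is held nearly level above the lit plate: cap at (440,182), foot at (465,194), plate at (443,232). All five black-capped tubes stand at their seated heights in the rack. I let the arm settle, then hand in.

Call:
jog_arm:
  targets:
    - [[-0.3, -0.2, 0.1], [0, 0, 0], 0]
    - [[-0.3, -0.2, 0.1], [0, 0, 0], 0]
    - [[-0.3, -0.2, 0.1], [0, 0, 0], 0]
    - [[-0.3, -0.2, 0.1], [0, 0, 0], 0]
    - [[-0.3, -0.2, 0.1], [0, 0, 0], 0]
    - [[-0.3, -0.2, 0.1], [0, 0, 0], 0]

```text
time: 20.3
tool_pos: [0.529, 0.2945, 0.1641]
tool_rot: [-0.43, 0.57, 0.491, 0.499]
contact_force: [0.9, -0.1, -0.4]
gripper_width: 0.279
grasp_force: 59.4
```

```bash
python3 -c "
from h import *
s=state();print(s['tool_pos'],s['grasp_force'],abs(s['joint_vel']).max());print(job_done())
"
```

```text
[0.52899851 0.29445737 0.16411206] 59.44334864616394 0.0015146814893118449
the job is handed in; nothing more can be done
None
```

The job is handed in at about 20 s, with no verdict returned: both loose tubes measured fully down in their own rows, and the yellow-capped tube is held still, about 8° from level, roughly 11 cm above the middle of the lit plate.

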